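Tap-test the array sensors

ROBOT

A 7-joint arm with a two-finger parallel gripper is mounted at the origin on the work surface. World frame = base frame: x ahead of the robot, y to its left, z up, the work surface at z = 0. Lengths are in m, angles in rad, forces in N, time in s.
With the tool pointing down it reaches from about 0.425 to 0.925 m from the base axis. Payload 6.8 kg.
Tool frame: the origin (TCP) lies at the very end of the fingers, on their centre line; the grasp point (between the pads) lies 19 mm behind it; z points along the fingers, y is the line along which they close (so a half turn about z gives the same grasp; the last joint's range is limited). The gripper opens to 85 mm and grips with 20 to 120 N. Pads are 22 mm wide; open, the fingers measure 114 mm over their backs; the gripper's body (76 mm by 85 mm) begins 54 mm behind the grasp point. The pads swing forward as they close: fully open they stand 13 mm farther back than shut.
Start: joints at [1.069, 0.477, 0.022, 1.555, -0.011, 1.109, -0.083], TCP at [0.259, -0.623, 0.231] pointing down, gripper open.
Joint ranges: [-2.96, 2.96], [-0.34, 2.1], [-1.41, 1.46], [0.24, 2.44], [-1.37, 4.51], [0.17, 1.92], [-2.96, 2.96]. Speed limits (rad/s): [2.39, 2.39, 3.14, 3.14, 3.14, 3.14, 3.14].

INTERFACE

Orientations are given as a unit quaternion [w, x, y, z].
In Python, from station import bot gives the robot as it stands.
- The arm moves only by the tool jog_arm, never from a script. Its argument "motion" is a list of rows, each a list of 7 numbers: the turn, a rotation vector about the tool's x, y, z in rad, then the shift along the tool's x, y, z in mm, then the finger opening in mm, from 0 to 85.4. A call has 1 to 10 rows; each row is the pose to reach, as a shift and turn from the pose commanded when the call began, along the tool's axes at that moment; what a row does not reach only later rows make up. A row lasts 1/8 s, in which the tool goes at most 62.5 mm and 10.7 degrees, less where a joint would pass 70% of its speed; a pose out of reach is approached as far as the arm can. A call with a gripper value outside its range is refused whole. The fingers move at their own pace and stop on an object; "grip_force" is the grip in N (left out, the last holds). Time passes only in rows, so rows that repeat a pose let the fingers close. It gives the time, the measured TCP pose, the force, the opening and the grip force at its end, in the units of the state.
- bot.get_obs(): the state, without advancing time (a new reading comes with each control period).
- bot.read_camera(name): name is "scene" or "top" or "wrist"; returns a dict with "pixels" (384x512x3 uint8, red, green, blue), "camera_matrix" (3x3 intrinsics, pixels), "T" (4x4, takes a point from camera to world coordinates); the wrist camera has in their place "tool_from_camera" (4x4, takes a point from camera to tool coordinates, whose origin is the TCP and whose axes are the flange's). Camera axes: x right, y down, z forward; pixel columns grow to the right and rows downward; lengths in m; the calibration is good to about 2 mm. A picture is of the moment at which its call begins: read the wrist's pose just before it. There is no depth.
- bot.hand_in(): hands the job in; it is judged then, once.
Trained networks look in a picture, given as the dict that the camera call returned (one of the last four; its "shot" number tells which), for a name from the list of things; names that differ only in an ending like _2 or _b are one class to them, and where a whole thing is asked for, a point or a joint stands for the part that bears it (a point fixed in the world has none). Each returns a list of dicts, best first, with "score" (0 to 1); they miss things now and then, are a little off and sometimes report something else, mostly with a low value. They report only what shows in the picture. A call takes as long as a camera call. They do not tell look-alikes from the thing itself.
- bot.spot_in(thing, picture): "xy" ([column, row] in pixels, amid what is visible of it).
- bot.tip_of(thing, picture): "xy" ([column, row] in pixels: a listed point, or the origin of a listed thing).
The state is a dict: "t": time; "q": joint angles; "joint_vel": joint speeds; "joint_torque": joint torques, N m; "eef_pos": TCP position; "tool_rot": TCP orientation; "contact_force": force on the tool from outside, world axes, zero at the start; "torque": the same for the moment, N m; "gripper_width": opening from 0.0 (shut) to 1.0 (fully open); "grasp_force": force on a finger pad.
Only numpy, scipy, OpenCV 4.12 (cv2) and the standard library are available. Lean on these libraries where they do the work, as an engineer would, in place of code of your own. Each camera call takes 0.05 s, during which the arm holds its last target. There are 200 camera calls.

TASK

Tap-test the three spring-mounted sensors in the array plate in channel order, so that each shows up on the readout in turn: with a fingertip press the widest round white face a few millimetres down and let it spring back, then the middle-sized one, then the narrowest. Press lightly, one face at a time, and never drive a face down to its stop. Do not take out or shift any sensor or blank cover, keep off the connector bracket and leave the things on the bench where they lie.

Things in the scene. Friction and masses are not known exactly. Their poses are not given: they have to be found in the camera images.
- plate: Fixed aluminium plate, 180 x 260 x 8 mm, level on standoffs, top 48 mm above the bench. Origin on the bench under its centre; x along the 180 mm side, y the 260 mm side, z up. Five 40 mm bores at (x, y) = (-40, 80), (-40, 0), (-40, -80), (40, 0), (40, -80) mm, each holding a sensor or a flat blank cover, in changing order. The bracket stands at (40, 82).
- bracket: Small bare aluminium angle bracket with a brass threaded connector, fixed on the plate's corner; 56 x 46 mm in plan, 50 mm high above the plate top (98 mm above the bench). Origin at its foot's centre on the plate top. Delicate: keep off it.
- face_wide (a joint): How far the widest sensor's face is pressed down, m: 0 fully up (at rest), 0.010 at its stop. A spring pushes it up: about 1.2 N starts it moving, then 0.9 N more for each mm (about 4 N at 3 mm, 10 N at the stop). A few millimetres is a light tap.
- face_wide_top (a point): Centre of the top of the widest sensor's face: a round white ceramic disc on a steel stem, 36 mm across, that stands 14 mm above its steel flange, 67 mm above the bench at rest, and moves straight down when pressed. z up.
- sensor_wide: Housing of the widest sensor: loose, about 0.24 kg, a 50 mm round steel flange 5 mm thick resting on the plate with a 37 mm barrel hanging in the bore. Origin at the flange's underside centre, on the plate top; z up.
- face_mid (a joint): How far the middle-sized sensor's face is pressed down, m: 0 fully up (at rest), 0.010 at its stop. A spring pushes it up: about 1.2 N starts it moving, then 0.9 N more for each mm (about 4 N at 3 mm, 10 N at the stop). A few millimetres is a light tap.
- face_mid_top (a point): Centre of the top of the middle-sized sensor's face: a round white ceramic disc on a steel stem, 26 mm across, that stands 14 mm above its steel flange, 67 mm above the bench at rest, and moves straight down when pressed. z up.
- sensor_mid: Housing of the middle-sized sensor: loose, about 0.24 kg, a 50 mm round steel flange 5 mm thick resting on the plate with a 37 mm barrel hanging in the bore. Origin at the flange's underside centre, on the plate top; z up.
- face_narrow (a joint): How far the narrowest sensor's face is pressed down, m: 0 fully up (at rest), 0.010 at its stop. A spring pushes it up: about 1.2 N starts it moving, then 0.9 N more for each mm (about 4 N at 3 mm, 10 N at the stop). A few millimetres is a light tap.
- face_narrow_top (a point): Centre of the top of the narrowest sensor's face: a round white ceramic disc on a steel stem, 16 mm across, that stands 14 mm above its steel flange, 67 mm above the bench at rest, and moves straight down when pressed. z up.
- sensor_narrow: Housing of the narrowest sensor: loose, about 0.24 kg, a 50 mm round steel flange 5 mm thick resting on the plate with a 37 mm barrel hanging in the bore. Origin at the flange's underside centre, on the plate top; z up.
- blank_1: Flat blank cover: a loose 50 mm round steel disc 5 mm thick closing a bore, with no raised face. Origin at the disc's underside centre, on the plate top; z up.
- blank_2: Flat blank cover: a loose 50 mm round steel disc 5 mm thick closing a bore, with no raised face. Origin at the disc's underside centre, on the plate top; z up.
- jar: Bystander: small clear jar, 48 mm across, 60 mm high, standing on the bench near the plate's +y end. Origin at its underside centre.
- spare_ring: Bystander: loose steel ring, 50 mm across, 8 mm high, on the bench near the plate's +y end. Origin at its underside centre.
- driver: Bystander: screwdriver 170 mm long lying on the bench near the plate's -y end. Origin near mid-length; x along it towards the tip.
- tweezers: Bystander: steel tweezers 130 mm long, 8 mm high, lying on the bench beyond the screwdriver. Origin near mid-length; x along it towards the tips.
There are look-alikes about, which are no part of the job. What is shaped like the sensor_mid but blue is not meant.

How it is judged:
By the outcome, as a careful person would: the job done as asked, in the order asked, and still so for the second after the job is handed in, with the robot touching nothing.
It also fails if it takes over 40 s, if anything falls off the work surface, if the arm or the gripper's body presses on something with over 40 N, if the wrist force passes 120 N, or if a joint passes its speed limit or range.

## Working session

There is one attempt and no reset: what is moved stays moved. The work goes in short steps, Python scripts to look and compute and a tool call to move; the robot and the scene stay as the last step left them, time stands still between calls to the robot, and variables do not carry over. Pictures are saved under pics/ and viewed, at most 10 in all, crops included, and the job is handed in when it is done.

Besides the shell and the picture viewer there is one more tool, called after ">>>" as name([rows], argument=value, ...), one row to a line, values as JSON. jog_arm: Moves the arm, as the interface text tells. Its arguments: {"type":"object","properties":{"motion":{"type":"array"},"grip_force":{"type":"number"}},"required":["motion"]}

```bash
mkdir -p pics
python3 - <<'E'
from station import bot
import cv2,numpy as np
o=bot.get_obs();print(o['t'],o['eef_pos'],o['tool_rot'],o['contact_force'],o['gripper_width'])
ims=[]
for n in("top","scene"):
    p=bot.read_camera(n);cv2.imwrite(f"pics/{n}0.png",p['pixels'][:,:,::-1])
    print(n,p['camera_matrix'].tolist(),np.round(p['T'],4).tolist())
    for th in("face_wide_top","face_mid_top","face_narrow_top","bracket","plate","sensor_wide","sensor_mid","sensor_narrow","blank_1"):
        print(th,[(np.round(d['xy']).tolist(),round(d['score'],2)) for d in bot.tip_of(th,p)][:4])
E
```

```text
0.0 [ 0.25874609 -0.62280726  0.23032597] [-8.68253730e-04  9.80673517e-01  1.95649268e-01 -2.49596769e-04] [-0.52125213  0.49628098  0.09011595] 1.0015704898614843
top [[381.9155601993698, 0.0, 244.11027821073546], [0.0, 381.9155601993698, 188.84501194867366], [0.0, 0.0, 1.0]] [[-0.0026, -0.9826, 0.1856, 0.3818], [-1.0, 0.0028, 0.0004, 0.018], [-0.0009, -0.1856, -0.9826, 1.0076], [0.0, 0.0, 0.0, 1.0]]
face_wide_top [([260.0, 189.0], 0.69)]
face_mid_top [([249.0, 268.0], 0.6), ([294.0, 206.0], 0.38)]
face_narrow_top [([271.0, 160.0], 0.53)]
bracket [([247.0, 153.0], 0.84)]
plate [([265.0, 182.0], 0.97)]
sensor_wide [([263.0, 189.0], 0.52)]
sensor_mid [([254.0, 268.0], 0.78), ([289.0, 205.0], 0.77)]
sensor_narrow [([275.0, 165.0], 0.63)]
blank_1 [([232.0, 180.0], 0.87), ([304.0, 176.0], 0.84)]
scene [[439.5337114215877, 0.0, 252.08349984809325], [0.0, 439.5337114215877, 188.72117036358532], [0.0, 0.0, 1.0]] [[-0.8736, 0.3308, -0.357, 0.8781], [0.4864, 0.5671, -0.6647, 0.6115], [-0.0175, -0.7543, -0.6563, 0.7114], [0.0, 0.0, 0.0, 1.0]]
face_wide_top [([208.0, 204.0], 0.72), ([242.0, 198.0], 0.47)]
face_mid_top [([243.0, 177.0], 0.6), ([323.0, 181.0], 0.55)]
face_narrow_top [([205.0, 198.0], 0.62)]
bracket [([206.0, 232.0], 0.63), ([229.0, 218.0], 0.39)]
plate [([230.0, 219.0], 0.85)]
sensor_wide [([242.0, 204.0], 0.59)]
sensor_mid [([324.0, 189.0], 0.73), ([243.0, 179.0], 0.62), ([203.0, 294.0], 0.36), ([230.0, 218.0], 0.27)]
sensor_narrow [([210.0, 201.0], 0.6)]
blank_1 [([209.0, 183.0], 0.59), ([248.0, 228.0], 0.58)]
```

View pics/top0.png

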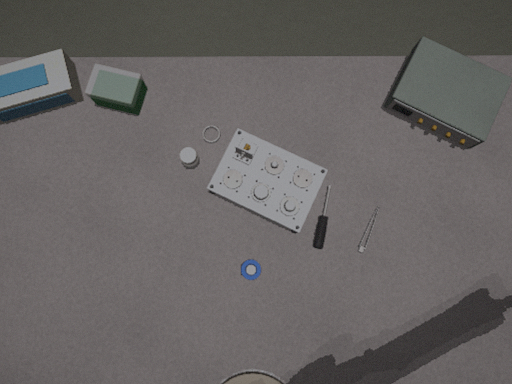

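View pics/scene0.png

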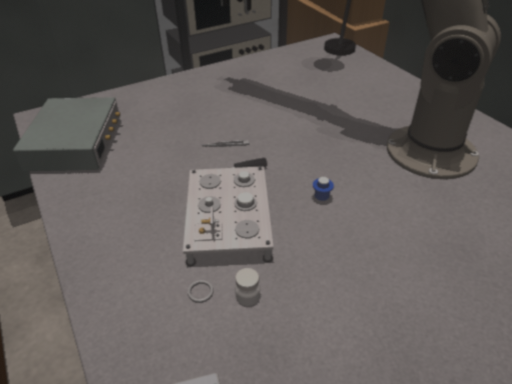

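The plate holds wide (260,190), mid (290,206) and narrow (275,164). The blue look-alike (251,269) lies apart on the bench. Next I'll fit the plate pose.

```bash
cat > h.py <<'E'
from station import bot
import numpy as np
from scipy.spatial.transform import Rotation as R
def rot(o): w,x,y,z=o['tool_rot']; return R.from_quat([x,y,z,w])
def ray(p,T,uv,z):
    d=T[:3,:3]@np.linalg.solve(p['camera_matrix'],[uv[0],uv[1],1]); c=T[:3,3]
    return (c+d*(z-c[2])/d[2])[:2]
def fit(A,B): # A->B 2D rigid
    A,B=np.array(A),np.array(B);a,b=A-A.mean(0),B-B.mean(0)
    th=np.arctan2((a[:,0]*b[:,1]-a[:,1]*b[:,0]).sum(),(a*b).sum())
    M=np.array([[np.cos(th),-np.sin(th)],[np.sin(th),np.cos(th)]]);t=B.mean(0)-M@A.mean(0)
    return th,t,M,np.linalg.norm(A@M.T+t-B,axis=1)
def go(o,xyz,dyaw=0): # shift in tool axes, mm
    return np.round(1000*rot(o).inv().apply(np.array(xyz)-o['eef_pos']),1)
E
python3 - <<'E'
from h import *
p=bot.read_camera("top");T=p['T']
def near(th,g):
    c=[d['xy'] for d in bot.tip_of(th,p)]; return min(c,key=lambda x:np.hypot(*(np.array(x)-g)))
L=[("face_wide_top",(260,190),(-.04,0),.067),("face_mid_top",(290,206),(-.04,-.08),.067),("face_narrow_top",(274,163),(.04,0),.067),("blank_1",(232,180),(-.04,.08),.048),("blank_1",(304,176),(.04,-.08),.048),("bracket",(246,153),(.04,.082),.048),("plate",(267,180),(0,0),0)]
B=[ray(p,T,near(n,g),z) for n,g,_,z in L]
th,t,M,e=fit([l[2] for l in L],B);print(np.degrees(th),t,np.round(e*1000,1))
for l,b in zip(L[:3],B):print(l[0],M@l[2]+t,b)
o=bot.get_obs();print(np.round(rot(o).as_matrix(),3),o['eef_pos'],o['q'])
print(go(o,[*(M@[-.04,0]+t),.2]), bot.read_camera("wrist")['tool_from_camera'])
E
```

```text
-26.37717716871375 [ 0.5905284 -0.0416087] [0.2 8.2 3.  5.9 2.4 3.5 5.4]
face_wide_top [ 0.55469285 -0.02383757] [ 0.55484287 -0.02390507]
face_mid_top [ 0.51915058 -0.09550867] [ 0.51295613 -0.10094191]
face_narrow_top [ 0.62636396 -0.05937984] [ 0.62809077 -0.05695455]
[[ 0.923  0.384 -0.   ]
 [ 0.384 -0.923  0.   ]
 [-0.    -0.    -1.   ]] [ 0.25900295 -0.6233438   0.23129394] [ 1.06886361  0.47702094  0.02242879  1.55540114 -0.01146835  1.10931596
 -0.08307762]
[ 503.1 -440.2   31.3] [[ 1.15577658e-04 -9.51000190e-01 -3.09190273e-01  7.93459052e-02]
 [ 9.99999597e-01  3.85147725e-04 -8.10820941e-04 -4.68047222e-04]
 [ 8.90174799e-04 -3.09190055e-01  9.50999852e-01 -1.43240217e-01]
 [ 0.00000000e+00  0.00000000e+00  0.00000000e+00  1.00000000e+00]]
```

>>> jog_arm([
  [0,0,-0.716,503,-440,0,0],
  [0,0,-0.716,503,-440,0,0],
  [0,0,-0.716,503,-440,0,0],
  [0,0,-0.716,503,-440,0,0],
  [0,0,-0.716,503,-440,0,0],
  [0,0,-0.716,503,-440,0,0],
  [0,0,-0.716,503,-440,0,0],
  [0,0,-0.716,503,-440,0,0],
  [0,0,-0.716,503,-440,0,0],
  [0,0,-0.716,503,-440,0,0],
])

```text
t: 2.7
eef_pos: [0.5363, -0.0612, 0.2317]
tool_rot: [0.0, 0.85, 0.527, 0.0]
contact_force: [0.2, -0.3, -0.3]
gripper_width: 0.001
grasp_force: 0.0
```

>>> jog_arm([
  [0,0,0,0,0,0,0],
  [0,0,0,0,0,0,0],
])

```text
t: 2.95
eef_pos: [0.5353, -0.0634, 0.2312]
tool_rot: [0.0, 0.85, 0.527, -0.0]
contact_force: [-0.6, -1.1, -0.0]
gripper_width: -0.0
grasp_force: 0.0
```

```bash
cat > w.py <<'E'
from h import *
import cv2,sys
o=bot.get_obs();p=bot.read_camera("wrist")
Q=np.eye(4);Q[:3,:3]=rot(o).as_matrix();Q[:3,3]=o['eef_pos'];T=Q@p['tool_from_camera']
cv2.imwrite(f"pics/{sys.argv[1]}.png",p['pixels'][:,:,::-1])
print(o['t'],o['eef_pos'],o['contact_force'])
for n,z in(("face_wide_top",.067),("face_mid_top",.067),("face_narrow_top",.067),("sensor_wide",.048),("sensor_mid",.048),("sensor_narrow",.048),("blank_1",.048),("bracket",.048),("plate",0)):
    for d in bot.tip_of(n,p):print(n,round(d['score'],2),np.round(d['xy']),np.round(ray(p,T,d['xy'],z),4))
E
python3 w.py w1
```

```text
2.95 [ 0.53530716 -0.06341746  0.23118319] [-0.56512933 -1.05764739 -0.04318368]
face_wide_top 0.8 [254. 135.] [ 0.5508 -0.0211]
face_mid_top 0.89 [113. 184.] [0.3717 0.0029]
face_mid_top 0.59 [259. 201.] [ 0.5203 -0.0965]
face_narrow_top 0.44 [332. 135.] [ 0.6306 -0.0608]
sensor_wide 0.91 [262. 136.] [ 0.5573 -0.0278]
sensor_mid 0.8 [118. 180.] [0.3682 0.0042]
sensor_mid 0.76 [258. 194.] [ 0.5208 -0.093 ]
sensor_narrow 0.82 [323. 136.] [ 0.6242 -0.0618]
blank_1 0.87 [257.  58.] [0.5903 0.0515]
blank_1 0.75 [320. 195.] [ 0.5919 -0.1295]
bracket 0.71 [330.  56.] [0.6638 0.0167]
plate 0.85 [289. 131.] [ 0.5919 -0.0441]
plate 0.31 [261. 131.] [ 0.5571 -0.0264]
```

View pics/w1.png

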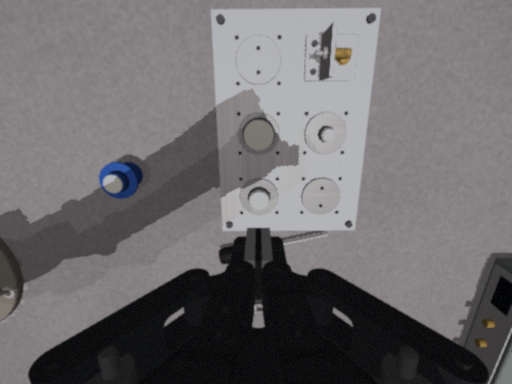

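The wrist view shows the wide face at (258,134), narrow at (328,135), mid at (259,199), and blanks at (258,59) and (320,196). I'll refit from these.

```bash
cat > f.py <<'E'
from h import *
import cv2
o=bot.get_obs();p=bot.read_camera("wrist")
Q=np.eye(4);Q[:3,:3]=rot(o).as_matrix();Q[:3,3]=o['eef_pos'];T=Q@p['tool_from_camera']
L=[((258,134),(-.04,0),.067),((259,199),(-.04,-.08),.067),((328,135),(.04,0),.067),((258.5,59.5),(-.04,.08),.053),((320.5,195.5),(.04,-.08),.053)]
B=[ray(p,T,*(l[0],l[2])) for l in L]
th,t,M,e=fit([l[1] for l in L],B);print(np.degrees(th),t,np.round(e*1000,1))
for l,b in zip(L[:3],B):
    w=M@l[1]+t;print(w,b,go(o,[*w,.09]))
S=[ray(p,T,s,.048) for s in((221,19),(371,18),(229,224),(349,224))];print("screws",np.mean(S,0))
E
python3 f.py
```

```text
-26.40330030645687 [ 0.59169419 -0.03993942] [0.4 1.3 1.1 0.7 0.6]
[ 0.55586675 -0.02215195] [ 0.55551783 -0.02187188] [ 45.9  -0.  141.3]
[ 0.52029181 -0.09380684] [ 0.52141677 -0.09322749] [-34.1   0.  141.3]
[ 0.62752164 -0.05772689] [ 0.62673298 -0.05854412] [ 45.9  80.  141.4]
screws [ 0.59200962 -0.04126831]
```

>>> jog_arm([
  [0,0,0,46,0,40,0],
  [0,0,0,46,0,90,0],
  [0,0,0,46,0,130,0],
  [0,0,0,46,0,146,0],
  [0,0,0,46,0,146,0],
  [0,0,0,46,0,146,0],
])

```text
t: 4.25
eef_pos: [0.5573, -0.0216, 0.0869]
tool_rot: [0.001, 0.85, 0.527, 0.001]
contact_force: [-0.2, 0.2, -0.4]
gripper_width: -0.001
grasp_force: 0.0
```

>>> jog_arm([
  [0,0,0,0,0,10,0],
  [0,0,0,0,0,17,0],
  [0,0,0,0,0,20,0],
  [0,0,0,0,0,22,0],
  [0,0,0,0,0,22,0],
])

```text
t: 4.88
eef_pos: [0.5559, -0.0218, 0.0634]
tool_rot: [0.0, 0.85, 0.527, -0.0]
contact_force: [-1.6, -0.4, 4.5]
gripper_width: 0.001
grasp_force: 2.2
```

>>> jog_arm([
  [0,0,0,0,0,-10,0],
  [0,0,0,0,0,-25,0],
  [0,0,0,0,0,-25,0],
  [0,0,0,-40,0,-25,0],
  [0,0,0,-80,0,-25,0],
  [0,0,0,-80,0,-25,0],
  [0,0,0,-80,0,-22,0],
  [0,0,0,-80,0,-22,0],
])

```text
t: 5.88
eef_pos: [0.5208, -0.0919, 0.0851]
tool_rot: [-0.0, 0.849, 0.528, 0.0]
contact_force: [-0.6, 0.1, 0.1]
gripper_width: -0.0
grasp_force: 0.0
```

>>> jog_arm([
  [0,0,0,-1,0,10,0],
  [0,0,0,-1,0,16,0],
  [0,0,0,-1,0,20,0],
  [0,0,0,-1,0,22,0],
  [0,0,0,-1,0,22,0],
])

```text
t: 6.5
eef_pos: [0.5196, -0.0938, 0.0633]
tool_rot: [-0.0, 0.85, 0.527, -0.0]
contact_force: [-2.0, 1.7, 4.6]
gripper_width: -0.006
grasp_force: 2.3
```

>>> jog_arm([
  [0,0,0,0,0,-10,0],
  [0,0,0,0,0,-26,0],
  [0,0,0,0,0,-26,0],
  [0,0,0,0,40,-26,0],
  [0,0,0,0,80,-26,0],
  [0,0,0,40,80,-26,0],
  [0,0,0,80,80,-26,0],
  [0,0,0,80,80,-24,0],
  [0,0,0,80,80,-22,0],
  [0,0,0,80,80,-22,0],
])

```text
t: 7.75
eef_pos: [0.6265, -0.0599, 0.0849]
tool_rot: [0.0, 0.85, 0.526, -0.001]
contact_force: [-0.3, -1.2, 0.6]
gripper_width: -0.0
grasp_force: 0.0
```

Run:
```python
from h import *
import cv2
o=bot.get_obs();p=bot.read_camera("wrist");s=bot.read_camera("scene")['pixels']
print(o['eef_pos'],o['contact_force'],go(o,[.62752,-.05773,.0635]),go(o,[.62673,-.05854,.0635]))
c=cv2.resize(s[150:270,170:340],None,fx=3,fy=3,interpolation=cv2.INTER_CUBIC)
w=cv2.resize(p['pixels'],(0,0),fx=.55,fy=.55)
im=np.zeros((600,512,3),np.uint8);im[:360,:510]=c;im[360:360+w.shape[0],:w.shape[1]]=w
cv2.imwrite("pics/n.png",im[:,:,::-1])
```

```text
[ 0.6264578  -0.05992114  0.08492429] [-0.29107085 -1.15578704  0.6190035 ] [ 2.5 -0.  21.4] [ 1.4 -0.4 21.4]
```

View pics/n.png

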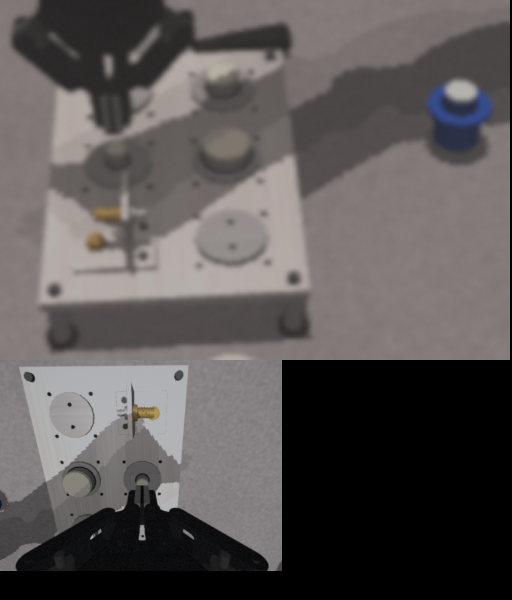

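The fingertip hangs above the narrow face (scene crop ~(115,130)). The wide and mid faces are back up, and everything is undisturbed.

>>> jog_arm([
  [0,0,0,2,0,10,0],
  [0,0,0,2,0,16,0],
  [0,0,0,2,0,20,0],
  [0,0,0,2,0,22,0],
  [0,0,0,2,0,22,0],
])

```text
t: 8.48
eef_pos: [0.6277, -0.0564, 0.0634]
tool_rot: [-0.0, 0.85, 0.527, -0.0]
contact_force: [-3.2, 1.2, 4.8]
gripper_width: -0.001
grasp_force: 2.3
```

>>> jog_arm([
  [0,0,0,0,0,-10,0],
  [0,0,0,0,0,-30,0],
  [0,0,0,0,0,-80,0],
  [0,0,0,0,0,-130,0],
  [0,0,0,-60,0,-150,0],
  [0,0,0,-100,0,-150,0],
  [0,0,0,-100,0,-150,0],
  [0,0,0,-100,0,-150,0],
])

```text
t: 9.48
eef_pos: [0.5841, -0.1453, 0.2145]
tool_rot: [0.0, 0.85, 0.527, 0.001]
contact_force: [0.3, 0.3, -0.1]
gripper_width: -0.001
grasp_force: 0.0
```

```bash
python3 w.py end
```

```text
9.475 [ 0.58412508 -0.14525151  0.21445232] [ 0.25497689  0.32412743 -0.10819272]
face_wide_top 0.96 [182.  86.] [ 0.5572 -0.0239]
face_mid_top 0.79 [ 27. 142.] [0.3766 0.0023]
face_mid_top 0.32 [258.  90.] [ 0.625  -0.0625]
face_narrow_top 0.52 [259.  87.] [ 0.6274 -0.0599]
sensor_wide 0.78 [185.  88.] [ 0.5552 -0.0245]
sensor_mid 0.67 [218. 214.] [ 0.514  -0.1712]
sensor_mid 0.6 [189. 160.] [ 0.5176 -0.0952]
sensor_narrow 0.58 [255.  87.] [ 0.6242 -0.0576]
blank_1 0.77 [259. 157.] [ 0.5934 -0.1285]
blank_1 0.55 [178.   1.] [0.5909 0.049 ]
plate 0.88 [226.  89.] [ 0.5905 -0.0406]
```

View pics/end.png

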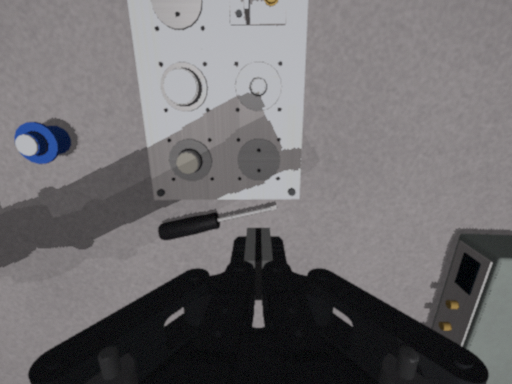

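All three sensors are seated with their faces up: wide (183,87), narrow (258,87), mid (188,161). Nothing has moved.

```bash
python3 -c "
from station import bot
print(bot.hand_in())"
```

```text
the job is handed in; nothing more can be done
None
```

I pressed the wide, middle and narrow faces in that order, each about 3.5 mm down with under 5 N vertical force; all three sprang back, nothing shifted in the final view, and the job is handed in.

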